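# Snap the clip cover onto the filter holder and keep it pressed

## Robot

A 6-joint arm with a two-finger parallel gripper is mounted at the origin on the work surface. World frame = base frame: x ahead of the robot, y to its left, z up, the work surface at z = 0. Lengths are in m, angles in rad, forces in N, time in s.
With the tool pointing down it reaches from about 0.3 to 0.775 m from the base axis. Payload 14.6 kg.
Tool frame: the origin (TCP) lies at the very end of the fingers, on their centre line; the grasp point (between the pads) lies 19 mm behind it; z points along the fingers, y is the line along which they close (so a half turn about z gives the same grasp; the last joint's range is limited). The gripper opens to 85 mm and grips with 20 to 120 N. Pads are 22 mm wide; open, the fingers measure 114 mm over their backs; the gripper's body (76 mm by 85 mm) begins 54 mm behind the grasp point. The pads swing forward as they close: fully open they stand 13 mm farther back than shut.
Start: joints at [-1.369, 0.3, 1.521, -0, 1.321, -0.067], TCP at [0.146, -0.53, 0.231] pointing down, gripper open.
Joint ranges: [-3.03, 3.03], [-0.79, 2.21], [0.23, 2.52], [-1.04, 4.18], [0, 3.07], [-2.55, 2.55]. Speed limits (rad/s): [2.22, 2.22, 2.57, 3.14, 3.14, 3.14].

## Interface

Orientations are given as [roll, pitch, yaw] about the fixed x, y, z axes, in that order (R = Rz(yaw) Ry(pitch) Rx(roll)).
In Python, from plant import bot gives the robot as it stands. The module is installed in compiled form; this text tells all that it offers.
- The arm moves only by the tool drive_tool, never from a script. Its argument "series" is a list of rows, each a list of 3 entries, a list of its own where there are three numbers: the shift along the tool's x, y, z in mm, then the turn, a rotation vector about the tool's x, y, z in degrees, then the gripper command: -1 is shut, 1 is fully open, values between are in proportion. A call has 1 to 5 rows; each row is the pose to reach, as a shift and turn from the pose commanded when the call began, along the tool's axes at that moment; what a row does not reach only later rows make up. A row lasts 1/10 s, in which the tool goes at most 50 mm and 8.59 degrees, less where a joint would pass 70% of its speed; a pose out of reach is approached as far as the arm can. A call with a gripper value outside its range is refused whole. The fingers move at their own pace and stop on an object; "newtons" is the grip in N (left out, the last holds). Time passes only in rows, so rows that repeat a pose let the fingers close. It gives the time, the measured TCP pose, the force, the opening and the grip force at its end, in the units of the state.
- bot.get_obs(): the state, without advancing time (a new reading comes with each control period).
- bot.get_image(name): name is "side" or "top"; returns (picture, depth): 400x640x3 uint8, red, green, blue; 400x640 float32, m along the optical axis (not along the pixel's ray), 0 where there is no reading.
- bot.calibration(name): a dict with "fx", "fy", "cx", "cy" (pixels), "dist_coeffs" ([k1, k2, p1, p2, k3] as OpenCV has them; the pictures are not rectified), "R" (3x3) and "t" (3): a world point X has camera coordinates R X + t. Camera axes: x right, y down, z forward; pixel columns grow to the right and rows downward; lengths in m; the calibration is good to about 2 mm. A picture is of the moment at which its call begins. calibration takes no time and is no camera call.
- bot.close_job(): hands the job in; it is judged then, once.
The state is a dict: "clock": time; "joint_positions": joint angles; "joint_vel": joint speeds; "effort": joint torques, N m; "ee_pos": TCP position; "tool_rot": TCP orientation; "wrist_force": force on the tool from outside, world axes, zero at the start; "torque": the same for the moment, N m; "width": finger opening in m; "finger_force": force on a finger pad.
Only numpy, scipy, OpenCV 4.12 (cv2) and the standard library are available. Lean on these libraries where they do the work, as an engineer would, in place of code of your own. Each camera call takes 0.05 s, during which the arm holds its last target. There are 200 camera calls.

## Task

Hang the yellow clip cover by its eye on the steel guide post of the white filter holder, with the cover lying lengthwise over the holder and its blue handle up, and press it down until both red catches snap shut over it. Then keep pressing on it, so that it stays fully down on its seat against the sprung seal, and finish while still pressing; do not let go. Leave the bottle, the dish and the flask where they stand.

Things in the scene. Friction and masses are not known exactly. Their poses are not given: they have to be found in the camera images.
- cover: loose yellow plate 122 x 70 x 5 mm, about 0.12 kg, flat on the bench, blue handle bar on top. Origin: on its underside, below the middle of the handle. x runs along the plate towards the end with the eye (plate: x = -50 to +72 mm, y = -35 to +35 mm), z up on the handle's side. The handle is a bar 50 mm long (x), 14 mm thick (y) and 45 mm tall, from z = 5 to 50 mm.
- handle (a point): good grasp point in the cover's handle, 33 mm above the cover's underside, over its origin; same axes as the cover. Grip across the 14 mm thickness (along y).
- eye (a point): centre of the cover's eye, a through hole 14 mm in diameter, on the plate's underside, 55 mm from the cover's origin along its +x; same axes as the cover.
- holder: fixed white filter holder on the bench, 164 x 124 mm, 26 mm tall, with a grey seat 30 mm above the bench. Origin: on the bench under the centre of the seat. x runs along its length towards the guide post, y across towards the left catch, z up. The seated cover has the same axes and lies right over it. A blue spout sticks 22 mm out of its -x end.
- seat (a point): centre of the holder's seat, 30 mm above the holder's origin; same axes as the holder. Fully down, the cover's origin is at this point. Held by the catches alone it stands 3 to 5 mm higher, as the sprung seal lifts it.
- post_tip (a point): tip of the upright steel guide post: 9 mm in diameter, its last 8 mm tapered to 3 mm, standing 55 mm above the seat and 55 mm from its centre along the holder's +x; same axes as the holder.
- catch_left (a joint): red sprung catch at the holder's +y side, mid-length, 36 mm long along x: metres it is pushed outwards (along the holder's +y); 0 is shut, at most 9 mm. Its nose is 31 mm from the holder's middle line (4 mm over the cover's edge); above it a ramp leads outwards to 38 mm from the middle line at 28 mm above the seat; the hook's flat underside is 9.5 mm above the seat.
- catch_right (a joint): the same catch at the holder's -y side, pushed outwards along -y. The lowered cover meets both ramps with its underside about 21 mm above the seat and spreads them by 4 mm; the push rises to 8 to 18 N, drops suddenly to about 4 N as its edge passes the noses (underside 12.5 mm above the seat); pressed on, they snap shut over its top face once its underside is 4.5 mm above the seat.
- seal (a joint): sprung round seal (56 mm black ring with a white filter disc) in the middle of the seat: metres that it is pressed down; 0 is free, standing 6 mm above the seat; 6 mm is flush with the seat, when the cover is fully down on the rigid seat. Its spring pushes up with 2 N at 0 and 6 N at 6 mm.
- bottle: amber bottle with a red cap, 48 mm in diameter, 95 mm tall, origin at the centre of its underside. Leave it alone.
- dish: clear round dish, 90 mm in diameter, 15 mm tall, origin at the centre of its underside. Leave it alone.
- flask: glass flask with white pipettes standing in it, 68 mm in diameter, about 150 mm tall, origin at the centre of its underside. Leave it alone.
There are look-alikes about, which are no part of the job. Several things have the shape of the cover; the one meant has the colours described above.

How it is judged:
On the way, in this order (a step that is already met when the one before it is completed fails the run):
1. the cover's eye is on the guide post (below its tip by 6 mm, within 6 mm of its axis) (z of eye in the frame of post_tip below -0.006 m and horizontal distance between eye and post_tip below 0.006 m), for 0.05 s.
2. the cover is snapped in: under both shut catches, level, lengthwise over the holder (all of step 1 and z of cover in the frame of seat below 0.0055 m and value of joint each of catch_left, catch_right below 0.002 m and angle between the x axis of cover and the x axis of holder, either way round below 0.2 rad and angle between cover's own z axis and vertical below 0.08 rad), for 0.2 s.
At the end, for the whole second after the job is handed in: The eye is on the post, both catches are shut (within 2 mm) over the cover, which lies lengthwise over the holder (within 0.2 rad, tilt under 0.08 rad), and the robot is still pressing it down, to within 2 mm of the seat with the seal pressed in by more than 4 mm, throughout the last second (all of step 2 and z of cover in the frame of seat below 0.002 m and value of joint seal above 0.004 m and contact force between any of the fingers, the arm and cover above 1 N); the arm keeps its last pose, push and grip.
It fails at once if the bottle is shifted by more than 30 mm or tipped (distance of bottle from where it was at the start of the episode above 0.03 m or angle between bottle's own z axis and vertical above 0.4 rad).
It fails at once if the dish is shifted by more than 30 mm or tipped (distance of dish from where it was at the start of the episode above 0.03 m or angle between dish's own z axis and vertical above 0.4 rad).
It fails at once if the flask is shifted by more than 30 mm or tipped (distance of flask from where it was at the start of the episode above 0.03 m or angle between flask's own z axis and vertical above 0.4 rad).
It also fails if it takes over 42 s, if anything falls off the work surface, if the arm or the gripper's body presses on something with over 40 N, if the wrist force passes 120 N, or if a joint passes its speed limit or range.

## Working session

There is one attempt and no reset: what is moved stays moved. The work goes in short steps, Python scripts to look and compute and a tool call to move; the robot and the scene stay as the last step left them, time stands still between calls to the robot, and variables do not carry over. Pictures are saved under pics/ and viewed, at most 10 in all, crops included, and the job is handed in when it is done.

Besides the shell and the picture viewer there is one more tool, called after "Call:" by a JSON object that holds its "api" and its "payload". drive_tool: Moves the arm, as the interface text tells. Its arguments: {"type":"object","properties":{"series":{"type":"array"},"newtons":{"type":"number"}},"required":["series"]}

```bash
mkdir -p pics; cat > h.py <<'E'
import numpy as np, cv2
from plant import bot
def snap(n,f=None):
    im,d=bot.get_image(n)
    if f: cv2.imwrite(f'pics/{f}.png',im[...,::-1]); np.savez(f'pics/{f}.npz',im=im,d=d)
    return im,d
def cal(n):
    c=bot.calibration(n); K=np.array([[c['fx'],0,c['cx']],[0,c['fy'],c['cy']],[0,0,1.]])
    return K,np.array(c['dist_coeffs'],float),np.array(c['R']),np.array(c['t'])
def rays(n,px):
    K,D,R,t=cal(n)
    u=cv2.undistortPoints(np.array(px,float).reshape(-1,1,2),K,D).reshape(-1,2)
    return -R.T@t, u, np.c_[u,np.ones(len(u))]@R
def onplane(n,px,z):
    o,u,r=rays(n,px); return o+r*((z-o[2])/r[:,2])[:,None]
def bydepth(n,px,d):
    o,u,r=rays(n,px); return o+r*np.array(d).reshape(-1,1)
E
python3 - <<'E'
from h import *
for n in('top','side'):
    snap(n,n+'0'); K,D,R,t=cal(n); print(n,K[0,0],D,-R.T@t,R[2])
print(bot.get_obs())
E
```

```text
top 441.99834948099107 [-0.10112091  0.          0.          0.          0.        ] [0.398118   0.05693653 1.15631528] [ 0.19861543  0.01555659 -0.97995403]
side 363.09597749538534 [-0.03825582  0.          0.          0.          0.        ] [ 0.3130411  -0.43762112  0.7659624 ] [ 0.32318835  0.55622283 -0.76561443]
{'clock': 0.1, 'joint_positions': array([-1.36859209e+00,  3.00403148e-01,  1.52151073e+00,  3.88233678e-06,
        1.32072179e+00, -6.65922863e-02]), 'joint_vel': array([ 8.53195903e-05, -3.28191524e-04, -4.78232954e-03,  2.23210589e-04,
       -7.12964451e-04,  7.91791349e-04]), 'effort': array([ 2.52169186e-03, -5.44377208e+01, -3.62371838e+01, -2.56438761e-05,
        3.05392001e-03,  2.95369659e-05]), 'ee_pos': array([ 0.14602385, -0.530042  ,  0.23078836]), 'tool_rot': array([-3.1405522e+00, -7.3157674e-05,  2.6879552e-01]), 'wrist_force': array([ 0.4608925 , -0.00321474,  0.29997355]), 'torque': array([ 0.00068328, -0.03209994, -0.00897498]), 'finger_force': 0.0, 'width': 0.08535886341053042}
```

View pics/top0.png

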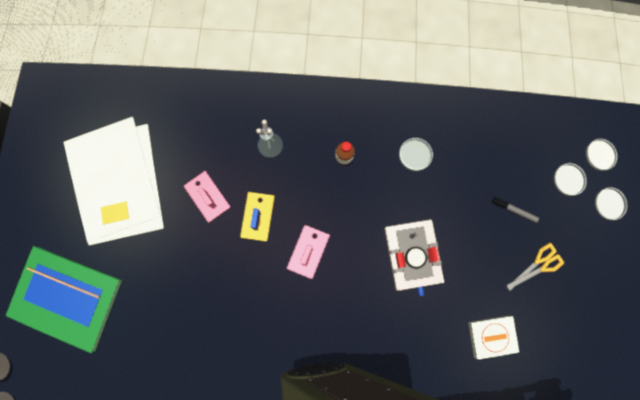

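View pics/side0.png

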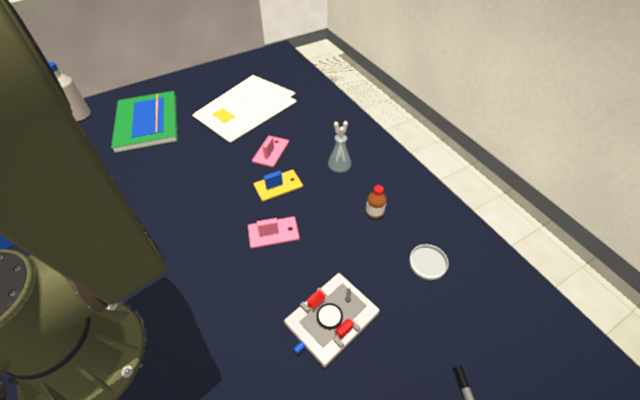

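Cover-shaped items in the top view are pink with a dark pink handle (207,197), yellow with a blue handle (257,216) and pink with a pink handle (308,251). Only the one at (257,216) is yellow with a blue handle and a hole at (261,200). The white holder is at (415,256), post near (412,236), blue spout at (421,292). I'll measure both and confirm with a crop.

```bash
cat > m.py <<'E'
from h import *
def big(m):
    c,_=cv2.findContours(m.astype(np.uint8),cv2.RETR_EXTERNAL,cv2.CHAIN_APPROX_NONE); return max(c,key=cv2.contourArea)
def rect(w):
    (c,s,a)=cv2.minAreaRect((w[:,:2]*1000).astype(np.float32)); 
    if s[0]<s[1]: s=s[::-1]; a+=90
    return np.round(c,1),np.round(s,1),round((a+90)%180-90,1)
def roi(m,b):
    o=np.zeros_like(m); o[b[1]:b[3],b[0]:b[2]]=m[b[1]:b[3],b[0]:b[2]]; return o
E
python3 - <<'E'
from m import *
for n,bc,bh in(('top',(235,185,280,250),(375,210,455,305)),('side',(245,160,310,205),(275,265,390,370))):
    z=np.load(f'pics/{n}0.npz'); im=z['im']; d=z['d']; H=cv2.cvtColor(im,cv2.COLOR_RGB2HSV).astype(int); h,s,v=H[...,0],H[...,1],H[...,2]
    y=roi((h>18)&(h<36)&(s>120)&(v>80),bc); c=big(y).reshape(-1,2)
    print(n,'cover',rect(onplane(n,c,.005)))
    b=roi((h>100)&(h<130)&(s>130)&(v>70),bc); c=big(b).reshape(-1,2); print(' handle top c',bydepth(n,[c.mean(0)],[d[b>0].min()]),onplane(n,[c.mean(0)],.03))
    w=roi((s<60)&(v>140),bh); c=np.argwhere(w)[:,::-1]; hull=cv2.convexHull(c.astype(np.int32)).reshape(-1,2)
    print(' holder',rect(onplane(n,hull,.026)))
    r=roi(((h<8)|(h>172))&(s>150)&(v>80),bh); k,_,st,ce=cv2.connectedComponentsWithStats(r.astype(np.uint8))
    for i in range(1,k):
        if st[i,4]>15: print(' red',ce[i],st[i,4],onplane(n,[ce[i]],.055))
    p=roi(np.ones_like(w),bh); 
    g=np.argwhere(p)[:,::-1]; P=bydepth(n,g,d[p>0]); i=np.argsort(-P[:,2])[:6]; print(' highest',np.c_[g[i],P[i].round(4)])
t=cv2.imread('pics/top0.png'); a=cv2.resize(t[160:290,180:340],None,fx=4,fy=4,interpolation=2)[:, :]; b=cv2.resize(t[210:305,375:455],(438,520),interpolation=2)
cv2.imwrite('pics/crop1.png',cv2.resize(np.hstack([a,b]),None,fx=.74,fy=.74))
E
```

```text
top cover (array([557. , 228.4]), array([125.5,  74.1]), -3.9)
 handle top c [[0.398118   0.05693653 1.15631528]] [[0.54714443 0.22970671 0.03      ]]
 holder (array([ 485. , -184.1]), array([165.1, 125.3]), 13.0)
 red [432.50925926 254.12037037] 108 [[ 0.48580242 -0.22418122  0.055     ]]
 red [400.51086957 259.54347826] 92 [[ 0.46706076 -0.14443487  0.055     ]]
 highest [[4.2300e+02 3.0300e+02 3.9810e-01 5.6900e-02 1.1563e+00]
 [4.0100e+02 2.4100e+02 3.9810e-01 5.6900e-02 1.1563e+00]
 [4.1100e+02 2.5800e+02 3.9810e-01 5.6900e-02 1.1563e+00]
 [4.5400e+02 2.6700e+02 3.9810e-01 5.6900e-02 1.1563e+00]
 [4.2700e+02 2.5200e+02 3.9810e-01 5.6900e-02 1.1563e+00]
 [4.2300e+02 2.9500e+02 3.9810e-01 5.6900e-02 1.1563e+00]]
side cover (array([557.8, 226.1]), array([123.6,  76. ]), -4.1)
 handle top c [[0.54147178 0.2125915  0.05094645]] [[0.54816367 0.23163953 0.03      ]]
 holder (array([ 484.6, -184.5]), array([166.5, 128.1]), 13.1)
 red [315.41428571 299.08095238] 210 [[ 0.46696818 -0.1487833   0.055     ]]
 red [344.01041667 327.96875   ] 192 [[ 0.48542115 -0.23048503  0.055     ]]
 highest [[ 3.480e+02  3.690e+02  3.130e-01 -4.376e-01  7.660e-01]
 [ 2.830e+02  2.830e+02  3.130e-01 -4.376e-01  7.660e-01]
 [ 3.510e+02  3.000e+02  3.130e-01 -4.376e-01  7.660e-01]
 [ 3.390e+02  3.640e+02  3.130e-01 -4.376e-01  7.660e-01]
 [ 2.800e+02  2.950e+02  3.130e-01 -4.376e-01  7.660e-01]
 [ 2.910e+02  3.300e+02  3.130e-01 -4.376e-01  7.660e-01]]
```

View pics/crop1.png

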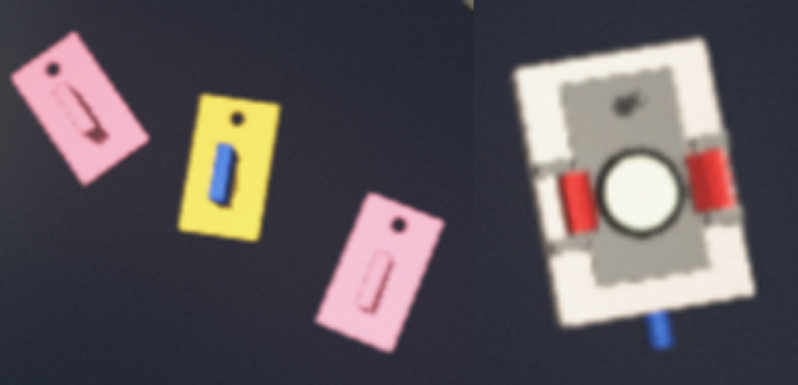

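The crop confirms that the yellow plate with blue handle and eye (top view 261,200) is the cover. The holder has the post up and the blue spout down. The holder's origin may be off the outline's centre, so I'll measure the seal and the post.

```bash
python3 - <<'E'
from m import *
for n,b in(('top',(403,243,430,273)),('side',(316,303,343,329))):
    im=np.load(f'pics/{n}0.npz')['im']; H=cv2.cvtColor(im,cv2.COLOR_RGB2HSV).astype(int)
    m=roi((H[...,2]>185)&(H[...,1]<60),b); c=big(m).reshape(-1,2); e=cv2.fitEllipse(c); print(n,'disc',e, onplane(n,[e[0]],.036).round(4))
# predict post tip / base px from candidate origin
o=np.array([.4743,-.1868]); a=np.radians(13); ex=np.array([np.cos(a),np.sin(a)])
for n in('top','side'):
    K,D,R,t=cal(n); P=[[*(o+.055*ex),z] for z in(.03,.085)]
    print(n,cv2.projectPoints(np.array(P),cv2.Rodrigues(R)[0],t,K,D)[0].reshape(-1,2).round(1))
t=cv2.imread('pics/top0.png')[222:262,390:440]; s=cv2.imread('pics/side0.png')[275:315,325:375]
cv2.imwrite('pics/crop2.png',cv2.resize(np.hstack([t,s]),None,fx=8,fy=8,interpolation=0))
E
```

```text
top disc ((415.8688049316406, 257.0772399902344), (16.142616271972656, 16.858552932739258), 138.83712768554688) [[ 0.4771 -0.1867  0.036 ]]
side disc ((329.26141357421875, 315.21234130859375), (20.167255401611328, 21.108434677124023), 97.69293975830078) [[ 0.4781 -0.1867  0.036 ]]
top [[411.3 237. ]
 [416.  234.7]]
side [[346.1 300.3]
 [347.4 288.7]]
```

View pics/crop2.png

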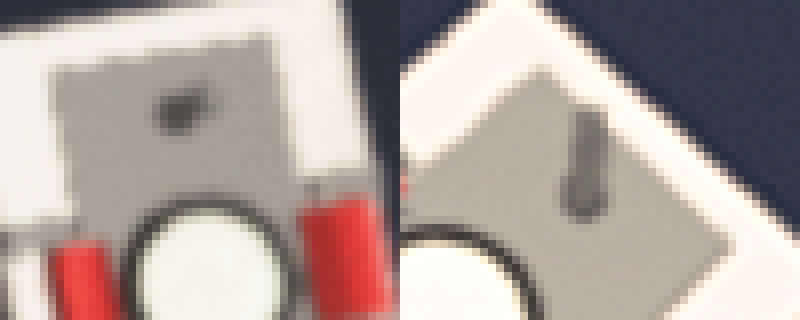

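Call:
{"api": "drive_tool", "payload": {"series": [[[32,-34,5],[0,0,0],1],[[64,-68,10],[0,0,0],1],[[96,-102,15],[0,0,0],1],[[128,-136,20],[0,0,0],1],[[160,-170,25],[0,0,0],1]], "newtons": 60}}

```text
clock: 0.6
ee_pos: [0.2555, -0.322, 0.2059]
tool_rot: [-3.141, 0.0, 0.268]
wrist_force: [0.8, -1.3, 0.0]
width: 0.0854
finger_force: 0.0
```

Call:
{"api": "drive_tool", "payload": {"series": [[[32,-34,5],[0,0,0],1],[[64,-68,10],[0,0,0],1],[[96,-102,15],[0,0,0],1],[[128,-136,20],[0,0,0],1],[[160,-170,25],[0,0,0],1]]}}

```text
clock: 1.1
ee_pos: [0.3647, -0.1156, 0.1812]
tool_rot: [3.141, -0.0, 0.269]
wrist_force: [0.8, -1.2, -0.4]
width: 0.0854
finger_force: 0.0
```

Call:
{"api": "drive_tool", "payload": {"series": [[[32,-34,5],[0,0,0],1],[[64,-68,10],[0,0,0],1],[[96,-102,15],[0,0,0],1],[[128,-136,20],[0,0,0],1],[[160,-170,25],[0,0,0],1]]}}

```text
clock: 1.6
ee_pos: [0.4738, 0.0909, 0.1559]
tool_rot: [3.142, 0.0, 0.269]
wrist_force: [0.7, -0.3, 0.1]
width: 0.0853
finger_force: 0.0
```

```bash
cat > to.py <<'E'
from h import *
from scipy.spatial.transform import Rotation as Ro
def to(p,yaw):
    o=bot.get_obs(); A=Ro.from_euler('xyz',o['tool_rot']); B=Ro.from_euler('xyz',[np.pi,0,np.radians(yaw)])
    print('t',o['clock'],'at',o['ee_pos'].round(4),'rot',np.degrees(o['tool_rot']).round(2),'w',round(o['width'],4),'F',o['wrist_force'].round(1),'shift mm',(A.inv().apply(np.array(p)-o['ee_pos'])*1000).round(1),'turn',np.degrees((A.inv()*B).as_rotvec()).round(1))
E
python3 - <<'E'
from to import *
to([.5464,.228,.13],-4)
T=onplane('top',[[415.6,233.5]],.085);S=onplane('side',[[348.4,288.5]],.085);print(T,S)
print(onplane('top',[[411.9,236.]],.03),onplane('side',[[348.1,300.6]],.03))
E
```

```text
t 1.6 at [0.4738 0.0909 0.1559] rot [1.800e+02 1.000e-02 1.541e+01] w 0.0853 F [ 0.7 -0.3  0.1] shift mm [ 106.4 -112.8   25.9] turn [ 0.   0.  19.4]
[[ 0.53080508 -0.17346027  0.085     ]] [[ 0.52981485 -0.1750282   0.085     ]]
[[ 0.53052952 -0.17594605  0.03      ]] [[ 0.53129408 -0.17727402  0.03      ]]
```

Call:
{"api": "drive_tool", "payload": {"series": [[[32,-34,5],[0,0,6],1],[[64,-68,10],[0,0,12],1],[[96,-102,20],[0,0,18],1],[[106,-113,26],[0,0,19.4],1],[[106,-113,26],[0,0,19.4],1]]}}

```text
clock: 2.1
ee_pos: [0.5452, 0.2275, 0.1285]
tool_rot: [3.141, 0.002, -0.068]
wrist_force: [0.4, -0.4, -0.7]
width: 0.0855
finger_force: 0.0
```

```bash
python3 - <<'E'
from to import *
to([.5464,.228,.010],-4)
a,_=snap('top','top1'); b,_=snap('side','side1')
cv2.imwrite('pics/v1.png',cv2.resize(np.hstack([a[150:290,190:350],b[90:230,200:360]])[...,::-1],(800,350)))
E
```

```text
t 2.1 at [0.5452 0.2275 0.1285] rot [ 1.7995e+02  1.3000e-01 -3.9000e+00] w 0.0855 F [ 0.4 -0.4 -0.7] shift mm [  1.4  -0.7 118.5] turn [0.1 0.1 0.1]
```

View pics/v1.png

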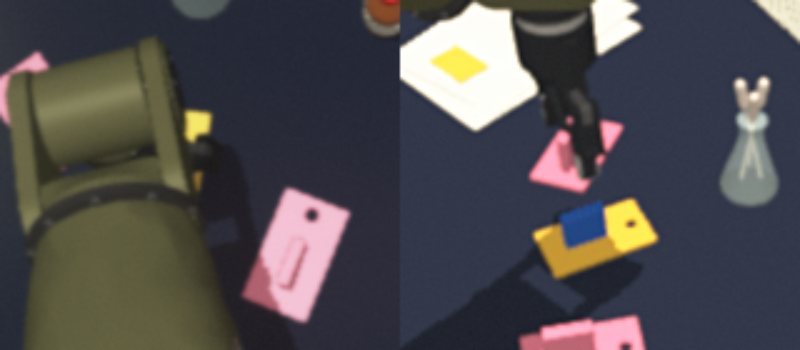

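The open gripper is above and in line with the cover, with its fingers straddling the handle as seen from the side. Going down.

Call:
{"api": "drive_tool", "payload": {"series": [[[1,0,30],[0,0,0],1],[[1,0,60],[0,0,0],1],[[1,0,90],[0,0,0],1],[[1,0,110],[0,0,0],1],[[1,0,118],[0,0,0],1]]}}

```text
clock: 2.7
ee_pos: [0.5457, 0.2245, 0.0111]
tool_rot: [3.141, 0.002, -0.07]
wrist_force: [-0.9, 0.2, -0.2]
width: 0.0856
finger_force: 0.0
```

Call:
{"api": "drive_tool", "payload": {"series": [[[0,0,0],[0,0,0],-1],[[0,0,0],[0,0,0],-1],[[0,0,0],[0,0,0],-1],[[0,0,0],[0,0,0],-1],[[0,0,0],[0,0,0],-1]], "newtons": 100}}

```text
clock: 3.2
ee_pos: [0.5469, 0.2261, 0.0131]
tool_rot: [-3.141, -0.001, -0.07]
wrist_force: [-13.2, -5.3, 29.4]
width: 0.0128
finger_force: 87.6
```

Call:
{"api": "drive_tool", "payload": {"series": [[[0,0,0],[0,0,0],-1],[[0,0,0],[0,0,0],-1],[[0,0,0],[0,0,0],-1],[[0,0,0],[0,0,0],-1],[[0,0,0],[0,0,0],-1]]}}

```text
clock: 3.7
ee_pos: [0.547, 0.2261, 0.0131]
tool_rot: [-3.141, -0.001, -0.07]
wrist_force: [-1.1, -1.7, 6.6]
width: 0.0131
finger_force: 98.2
```

Call:
{"api": "drive_tool", "payload": {"series": [[[0,0,-15],[0,0,0],-1],[[0,0,-50],[0,0,0],-1],[[0,0,-95],[0,0,0],-1],[[0,0,-140],[0,0,0],-1],[[0,0,-170],[0,0,0],-1]]}}

```text
clock: 4.2
ee_pos: [0.5469, 0.2261, 0.1868]
tool_rot: [-3.14, -0.003, -0.07]
wrist_force: [0.4, -0.2, -0.6]
width: 0.0129
finger_force: 97.3
```

```bash
python3 - <<'E'
from to import *
to([.477,-.1865,.183],12.7)
E
```

```text
t 4.2 at [0.5469 0.2261 0.1868] rot [-179.92   -0.2    -4.  ] w 0.0129 F [ 0.4 -0.2 -0.6] shift mm [-41.  416.5   3. ] turn [ -0.1  -0.2 -16.7]
```

Call:
{"api": "drive_tool", "payload": {"series": [[[-4,42,0],[0,0,0],-1],[[-8,84,0],[0,0,0],-1],[[-12,126,0],[0,0,0],-1],[[-16,168,0],[0,0,0],-1],[[-20,210,0],[0,0,0],-1]]}}

```text
clock: 4.7
ee_pos: [0.5113, 0.0164, 0.1833]
tool_rot: [-3.142, -0.001, -0.07]
wrist_force: [0.3, -0.3, -0.0]
width: 0.0132
finger_force: 97.5
```

Call:
{"api": "drive_tool", "payload": {"series": [[[-4,42,0],[0,0,-4],-1],[[-8,84,0],[0,0,-8],-1],[[-12,126,0],[0,0,-12],-1],[[-16,168,0],[0,0,-16],-1],[[-21,206,0],[0,0,-16.7],-1]]}}

```text
clock: 5.2
ee_pos: [0.476, -0.188, 0.1833]
tool_rot: [3.141, -0.001, 0.224]
wrist_force: [1.1, 0.1, -1.0]
width: 0.0128
finger_force: 97.3
```

Call:
{"api": "drive_tool", "payload": {"series": [[[0,0,10],[0,0,0],-1],[[0,0,20],[0,0,0],-1],[[0,0,30],[0,0,0],-1],[[0,0,30],[0,0,0],-1],[[0,0,30],[0,0,0],-1]]}}

```text
clock: 5.7
ee_pos: [0.4768, -0.1854, 0.1523]
tool_rot: [-3.141, 0.0, 0.223]
wrist_force: [0.2, -0.1, -1.2]
width: 0.0127
finger_force: 97.6
```

```bash
python3 - <<'E'
from to import *
to([.477,-.1865,.15],12.7)
a,_=snap('top','top2'); b,_=snap('side','side2')
cv2.imwrite('pics/v2.png',cv2.resize(np.hstack([a[180:320,345:505],b[220:360,255:415]])[...,::-1],(800,350),interpolation=2))
E
```

```text
t 5.7 at [ 0.4768 -0.1854  0.1523] rot [-1.7998e+02  2.0000e-02  1.2770e+01] w 0.0127 F [ 0.2 -0.1 -1.2] shift mm [-0.1  1.1  2.3] turn [-0.   0.   0.1]
```

View pics/v2.png

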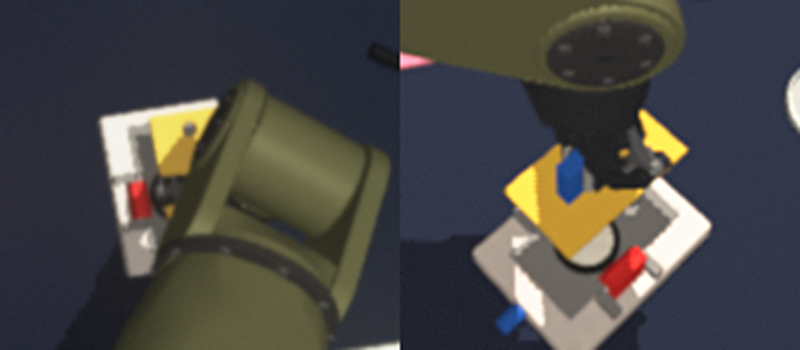

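The cover is held above the holder. The top view shows the eye at about px (421,231), and the side view shows three cover corners at about (297,296), (324,324) and (370,280). I'll measure these on the plane of the plate.

```bash
cat > c.py <<'E'
from m import *
def cover(f,zt,bt,bs):
    a=np.load(f'pics/top{f}.npz')['im']; b=np.load(f'pics/side{f}.npz')['im']
    M={}
    for n,im,bb in(('top',a,bt),('side',b,bs)):
        H=cv2.cvtColor(im,cv2.COLOR_RGB2HSV).astype(int); M[n]=roi((H[...,0]>14)&(H[...,0]<36)&(H[...,1]>110)&(H[...,2]>70),bb)
    y=big(M['top']); e=M['top']
    fill=np.zeros(e.shape,np.uint8); cv2.drawContours(fill,[y],-1,1,-1)
    hole=(fill>0)&(e==0); k,_,st,ce=cv2.connectedComponentsWithStats(hole.astype(np.uint8))
    for i in range(1,k):
        if st[i,4]>3: print('hole',ce[i],st[i,4],onplane('top',[ce[i]],zt-.0025)[0].round(4))
    p=np.argwhere(M['side'])[:,::-1]
    q=[p[p[:,0].argmin()],p[p[:,1].argmax()],p[p[:,0].argmax()]]
    C=onplane('side',q,zt); print('side corners',q,C.round(4).tolist())
    for i,j in((0,1),(1,2)): d=(C[j]-C[i])[:2]; print(' len',np.linalg.norm(d).round(4),'ang',np.degrees(np.arctan2(d[1],d[0])).round(1))
E
python3 - <<'E'
from c import *
cover(2,.1442,(395,210,440,262),(285,255,375,330))
E
```

```text
hole [420.21052632 231.        ] 19 [ 0.5303 -0.1718  0.1417]
side corners [array([297, 294]), array([322, 324]), array([369, 278])] [[0.4234, -0.1592, 0.1442], [0.4345, -0.2311, 0.1442], [0.5565, -0.1995, 0.1442]]
 len 0.0727 ang -81.2
 len 0.126 ang 14.5
```

Call:
{"api": "drive_tool", "payload": {"series": [[[0,1.3,10],[0,0,0],-1],[[0,1.3,20],[0,0,0],-1],[[0,1.3,30],[0,0,0],-1],[[0,1.3,42],[0,0,0],-1],[[0,1.3,42],[0,0,0],-1]]}}

```text
clock: 6.3
ee_pos: [0.4761, -0.1871, 0.1082]
tool_rot: [-3.14, 0.002, 0.222]
wrist_force: [0.3, 0.0, -1.2]
width: 0.0131
finger_force: 97.6
```

```bash
python3 - <<'E'
from to import *
from c import *
to([.477,-.1865,.11],12.7)
a,_=snap('top','top3'); b,_=snap('side','side3')
zt=bot.get_obs()['ee_pos'][2]-.0131+.005
cover(3,zt,(390,210,440,262),(285,255,380,340))
cv2.imwrite('pics/v3.png',cv2.resize(np.hstack([a[210:270,385:445],b[260:320,320:380]])[...,::-1],(800,400),interpolation=2))
E
```

```text
t 6.3 at [ 0.4761 -0.1871  0.1082] rot [-1.7989e+02  1.4000e-01  1.2700e+01] w 0.0131 F [ 0.3  0.  -1.2] shift mm [ 1.  -0.4 -1.8] turn [-0.1  0.1 -0. ]
hole [416.5 234. ] 16 [ 0.528  -0.1726  0.0994]
side corners [array([298, 306]), array([322, 332]), array([368, 291])] [[0.4208, -0.1633, 0.1019], [0.4351, -0.23, 0.1019], [0.5549, -0.2057, 0.1019]]
 len 0.0683 ang -77.9
 len 0.1222 ang 11.5
```

View pics/v3.png

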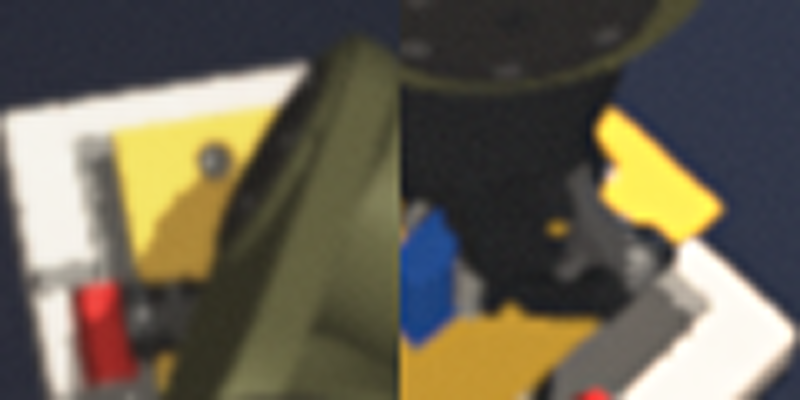

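The eye, at top px (416.5,234), lies over the post tip and misses by about 1–2 mm along x, which is inside the taper's capture range. Correcting +1.5 mm in x and lowering gently.

Call:
{"api": "drive_tool", "payload": {"series": [[[1.5,0,4],[0,0,0],-1],[[1.5,0,8],[0,0,0],-1],[[1.5,0,12],[0,0,0],-1],[[1.5,0,16],[0,0,0],-1],[[1.5,0,16],[0,0,0],-1]]}}

```text
clock: 6.9
ee_pos: [0.4782, -0.187, 0.0937]
tool_rot: [-3.141, 0.001, 0.222]
wrist_force: [-0.2, -0.5, -1.3]
width: 0.013
finger_force: 97.6
```

Call:
{"api": "drive_tool", "payload": {"series": [[[0,0,3],[0,0,0],-1],[[0,0,6],[0,0,0],-1],[[0,0,9],[0,0,0],-1],[[0,0,12],[0,0,0],-1],[[0,0,12],[0,0,0],-1]]}}

```text
clock: 7.4
ee_pos: [0.4782, -0.1871, 0.0818]
tool_rot: [-3.141, 0.001, 0.222]
wrist_force: [-0.6, -0.3, -0.9]
width: 0.0129
finger_force: 97.6
```

No upward force with the underside 16 mm below the tip, so the post is through the eye. Lowering towards the catches.

Call:
{"api": "drive_tool", "payload": {"series": [[[0,0,4],[0,0,0],-1],[[0,0,8],[0,0,0],-1],[[0,0,12],[0,0,0],-1],[[0,0,16],[0,0,0],-1],[[0,0,16],[0,0,0],-1]], "newtons": 120}}

```text
clock: 7.9
ee_pos: [0.4782, -0.1871, 0.0657]
tool_rot: [-3.141, 0.001, 0.222]
wrist_force: [-0.0, 0.8, -1.8]
width: 0.0129
finger_force: 117.0
```

Call:
{"api": "drive_tool", "payload": {"series": [[[0,0,2],[0,0,0],-1],[[0,0,4],[0,0,0],-1],[[0,0,6],[0,0,0],-1],[[0,0,7],[0,0,0],-1],[[0,0,7],[0,0,0],-1]]}}

```text
clock: 8.4
ee_pos: [0.4787, -0.1872, 0.0595]
tool_rot: [3.141, -0.001, 0.222]
wrist_force: [0.9, -1.0, 4.4]
width: 0.0129
finger_force: 117.8
```

Call:
{"api": "drive_tool", "payload": {"series": [[[0,0,1.5],[0,0,0],-1],[[0,0,3],[0,0,0],-1],[[0,0,4.5],[0,0,0],-1],[[0,0,6],[0,0,0],-1],[[0,0,6],[0,0,0],-1]]}}

```text
clock: 8.9
ee_pos: [0.4786, -0.1871, 0.0532]
tool_rot: [3.141, -0.0, 0.222]
wrist_force: [3.2, -0.2, 0.2]
width: 0.0125
finger_force: 117.6
```

Call:
{"api": "drive_tool", "payload": {"series": [[[0,0,1.5],[0,0,0],-1],[[0,0,3],[0,0,0],-1],[[0,0,4.5],[0,0,0],-1],[[0,0,6],[0,0,0],-1],[[0,0,6],[0,0,0],-1]]}}

```text
clock: 9.4
ee_pos: [0.4783, -0.1871, 0.047]
tool_rot: [-3.141, 0.0, 0.222]
wrist_force: [-0.4, -0.8, 2.4]
width: 0.0124
finger_force: 117.9
```

Call:
{"api": "drive_tool", "payload": {"series": [[[0,0,1],[0,0,0],-1],[[0,0,2],[0,0,0],-1],[[0,0,3],[0,0,0],-1],[[0,0,4],[0,0,0],-1],[[0,0,4],[0,0,0],-1]]}}

```text
clock: 9.9
ee_pos: [0.4783, -0.1871, 0.0433]
tool_rot: [-3.142, 0.0, 0.222]
wrist_force: [-2.2, -0.1, 5.5]
width: 0.0126
finger_force: 118.7
```

Call:
{"api": "drive_tool", "payload": {"series": [[[0,0,0.5],[0,0,0],-1],[[0,0,1],[0,0,0],-1],[[0,0,1],[0,0,0],-1],[[0,0,1],[0,0,0],-1],[[0,0,1],[0,0,0],-1]]}}

```text
clock: 10.4
ee_pos: [0.4783, -0.1871, 0.0431]
tool_rot: [-3.142, 0.0, 0.222]
wrist_force: [-9.4, 2.7, 19.3]
width: 0.0125
finger_force: 120.5
```

```bash
python3 - <<'E'
from to import *
to([.477,-.1865,.0431],12.7)
a,_=snap('top','top4'); b,_=snap('side','side4')
cv2.imwrite('pics/v4.png',cv2.resize(np.hstack([a[205:305,370:470],b[260:360,280:380]])[...,::-1],(800,400),interpolation=2))
E
```

```text
t 10.4 at [ 0.4783 -0.1871  0.0431] rot [-1.80e+02  1.00e-02  1.27e+01] w 0.0125 F [-9.4  2.7 19.3] shift mm [-1.1 -0.9  0. ] turn [-0.  0.  0.]
```

View pics/v4.png

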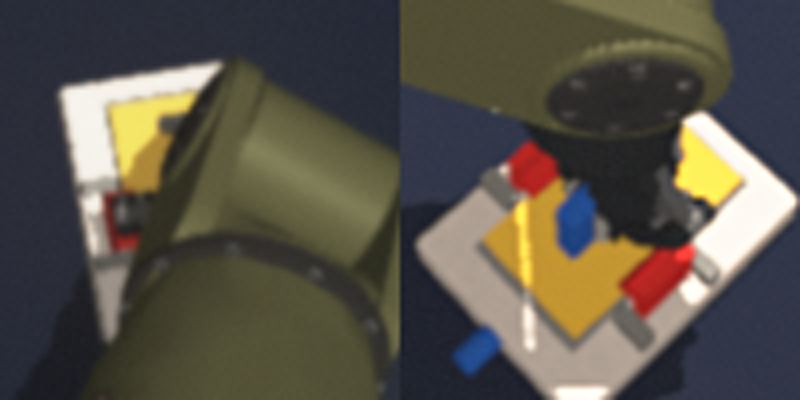

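The cover lies flat on the seat with the post through its eye (top crop 175,122). Both red catches overlap its edges (side crop 532,165 and 655,280), and the arm is pressing with about 20 N at exactly the seated height.

```bash
python3 -c "
from plant import bot
print(bot.close_job())"
```

```text
the job is handed in; nothing more can be done
None
```

The cover hangs by its eye on the guide post, both catches look shut over it, and I handed the job in at about 10.5 s with the arm still pressing it onto the seat at about 20 N; the judge returned no verdict.

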